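# Bring up the bench test with its three control boxes

### The job

Start the hold-to-run test of the instrument on the bench, pressing its controls with the fingertips in this order: first push down the raised, ribbed half of the big rocker so that it tips fully over, next push the round key of the two-key box fully down (it stays down; leave the square key beside it alone), and last press the mushroom button fully down and keep it down. Press no control before its turn, and leave the loose parts lying around where they are. The program finishes while the fingers are still holding the mushroom button down.

Things in the scene. Friction and masses are not known exactly. Their poses are not given: they have to be found in the camera images.
- rocker_box: grey control box 86 x 86 mm, 32 mm tall, fixed to the bench, with one big black paddle rocker on top (66 mm along the box's x, 44 mm along y, hinged at its middle about the box's y). Origin: centre of the underside, on the bench; z up. The rocker's raised half, with four ribs across it, is the one on the box's +x side; a low grey frame round the paddle reaches 36 mm
- rocker (a joint): angle of the rocker, rad: near 0 with the ribbed half up (off), 0.40 with the ribbed half all the way down (on); it has friction (about 0.05 N m) and stays where it is left. Its axis is 38 mm above the bench; the paddle is 16 mm thick, tilted 0.2 rad either way at the two stops; the raised end's edge starts about 52 mm above the bench and ends about 39 mm above it
- rocker_ribs (a point): point on the top face of the rocker's ribbed half, 24 mm out from the hinge line toward the raised end, where to press down; about 51 mm above the bench when off, about 41 mm when on (moves with the rocker)
- key_box: grey control box 66 mm (its x) by 122 mm (its y), 40 mm tall, fixed to the bench, with two black keys on top, 66 mm apart: a round one on its +y side and a square one on its -y side. Origin: centre of the underside, on the bench; z up. The box may be turned any way round
- round_key (a joint): travel of the round key, m: 0 up, 0.007 fully down; needs about 4 N and stays down by itself
- round_key_top (a point): centre of the top of the round key (28 mm across), 56 mm above the bench when up, 49 mm when fully down; the box round it, with its steel collar, is 42 mm high
- square_key (a joint): travel of the square key, m: 0 up, 0.007 fully down; springs back; not to be pressed
- square_key_top (a point): centre of the top of the square key (27 x 27 mm), 56 mm above the bench
- palm_box: grey control box 74 x 74 mm, 42 mm tall, fixed to the bench, with one black mushroom button in the middle. Origin: centre of the underside, on the bench; z up
- palm_button (a joint): travel of the mushroom button, m: 0 up, 0.008 fully down; takes about 2.5 N to start and 6 N fully down, springs back when let go
- palm_button_top (a point): centre of the top of the mushroom button (42 mm across, slightly domed), 69 mm above the bench when up, 61 mm when fully down
- spare_cap_0: black capacitor, upright cylinder 26 mm across, 35 mm tall, loose on the bench, not to be disturbed; origin: centre of its underside
- spare_cap_1: black capacitor, upright cylinder 26 mm across, 35 mm tall, loose on the bench, not to be disturbed; origin: centre of its underside
- heat_sink: black finned heat sink 30 x 40 x 22 mm, loose on the bench, not to be disturbed; origin: centre of its underside
- spare_knob: loose black knob 30 mm across, 17 mm tall, loose on the bench, not to be disturbed; origin: centre of its underside
- spacer_block: aluminium block 30 x 45 x 20 mm, loose on the bench, not to be disturbed; origin: centre of its underside
- ball_pen: pen 145 mm long, 9 mm thick, lying, loose on the bench, not to be disturbed; origin: centre of its underside
Things that resemble listed ones, but are neither listed nor needed, are in the scene too. Leave any red or yellow look-alike of the rocker_box alone.

How it is judged (in metres and radians):
On the way, in this order (a step that is already met when the one before it is completed fails the run):
1. the rocker is tipped over, its ribbed half down (value of joint rocker above 0.3 rad), for 0.1 s.
2. the round key is fully down (value of joint round_key above 0.005 m), for 0.1 s.
3. the mushroom button is pressed down by the fingers (value of joint palm_button above 0.0055 m and contact force between the fingers and palm_box above 1 N), for 0.3 s.
At the end, for the whole second after the job is handed in: The rocker is on (over 0.30 of 0.40 rad), the round key down (over 5 of 7 mm), the square key up, and the fingers hold the mushroom button down (over 5.5 of 8 mm, with more than 1 N) through the last second; every loose part lies within 20 mm of where it was (all of step 3 and value of joint rocker above 0.3 rad and value of joint round_key above 0.005 m and value of joint square_key below 0.003 m and distance of each of spare_cap_0, spare_cap_1, heat_sink, spare_knob, spacer_block, ball_pen from where it was at the start of the episode below 0.02 m); the arm keeps its last pose, push and grip.
It fails at once if the round key was pressed before the rocker was on (value of joint round_key above 0.003 m and not (value of joint rocker above 0.3 rad)).
It fails at once if the mushroom button was pressed before the rocker was on and the round key down (value of joint palm_button above 0.003 m and (not (value of joint rocker above 0.3 rad) or not (value of joint round_key above 0.005 m))).
It fails at once if the square key was pressed (value of joint square_key above 0.003 m).
It fails at once if a loose part was lifted, carried or pushed away (distance of any of spare_cap_0, spare_cap_1, heat_sink, spare_knob, spacer_block, ball_pen from where it was at the start of the episode above 0.02 m).
It also fails if it takes over 42 s, if anything falls off the work surface, if the arm or the gripper's body presses on something with over 40 N, if the wrist force passes 120 N, or if a joint passes its speed limit or range.

### The arm

A 6-joint arm with a two-finger parallel gripper is mounted at the origin on a cart in front of the work surface, level with it; the furniture and walls round the work are solid. World frame = base frame: x ahead of the robot, y to its left, z up, the work surface at z = 0. Lengths are in m, angles in degrees, forces in N, time in s.
With the tool pointing down it reaches from about 0.35 to 0.8 m from the base axis. Payload 7.3 kg.
Tool frame: the origin (TCP) lies between the finger pads; the fingertips stand 19 mm ahead of it and the grasp point (between the pads) is the TCP; z points along the fingers, y is the line along which they close (so a half turn about z gives the same grasp; the last joint's range is limited). The gripper opens to 85 mm and grips with 20 to 120 N. Pads are 22 mm wide; open, the fingers measure 114 mm over their backs; the gripper's body (76 mm by 85 mm) begins 54 mm behind the grasp point. The pads swing forward as they close: fully open they stand 13 mm farther back than shut.
Start: joints at [67.609, 19.595, 87.324, -0, 73.075, -8.365], TCP at [0.127, 0.509, 0.25] pointing down, gripper open.
Joint ranges: [-145.02, 145.02], [-44.19, 115.74], [2.07, 154.8], [-57.11, 237.11], [16.16, 152.29], [-177.93, 177.93]. Speed limits (degrees/s): [147.25, 147.25, 180, 180, 180, 180].

### API

Orientations are given as a 3x3 rotation matrix whose columns are the frame's x, y, z axes.
In Python, from bench import r, get_image, camera_model gives the robot as it stands. The module is installed in compiled form; this text tells all that it offers.
- The arm moves only by the tool arm_command, never from a script. Its argument "commands" is one flat list of numbers, 5 for each row, row after row: the gripper command: -1 is shut, 1 is fully open, values between are in proportion, then the shift along the tool's x, y, z in mm, then the turn about the tool's z in degrees. In form: [hand, x, y, z, yaw, hand, x, y, z, yaw, ...]. A call has 1 to 8 rows; each row shifts and turns the commanded pose from where the row before left it, along the tool's axes as they then stand; what a row does not reach is not made up. A row lasts 1/10 s, in which the tool goes at most 50 mm and 8.59 degrees, less where a joint would pass 70% of its speed; a pose out of reach is approached as far as the arm can. A call with a gripper value outside its range is refused whole. The fingers move at their own pace and stop on an object; "grip_force" is the grip in N (left out, the last holds). Time passes only in rows, so rows that do not move let the fingers close. It gives the time, the measured TCP pose, the force, the opening and the grip force at its end, in the units of the state.
- r.get_state(): the state, without advancing time (a new reading comes with each control period).
- get_image(name): name is "side" or "top" or "wrist"; returns the picture (400x640x3 uint8, blue, green, red); there is no depth.
- camera_model(name): a dict with "mtx" (3x3 intrinsics, pixels), "origin" and "orientation" of the camera in the world. Camera axes: x right, y up, looking along -z (the intrinsics and any distortion apply to the point x, -y, -z); pixel columns grow to the right and rows downward; lengths in m; the calibration is good to about 2 mm. A picture is of the moment at which its call begins: read the wrist's pose just before it. camera_model takes no time and is no camera call; for the wrist camera it gives the pose at the moment of the call.
- r.hand_in(): hands the job in; it is judged then, once.
The state is a dict: "time": time; "qpos": joint angles; "dq": joint speeds; "joint_torque": joint torques, N m; "eef_pos": TCP position; "eef_rot": TCP orientation; "wrist_force": force on the tool from outside, world axes, zero at the start; "ft_torque": the same for the moment, N m; "gripper_width": finger opening in m; "grip_force": force on a finger pad.
Only numpy, scipy, OpenCV 4.12 (cv2) and the standard library are available. Lean on these libraries where they do the work, as an engineer would, in place of code of your own. Each camera call takes 0.05 s, during which the arm holds its last target. There are 200 camera calls.

## Working session

There is one attempt and no reset: what is moved stays moved. The work goes in short steps, Python scripts to look and compute and a tool call to move; the robot and the scene stay as the last step left them, time stands still between calls to the robot, and variables do not carry over. Pictures are saved under pics/ and viewed, at most 10 in all, crops included, and the job is handed in when it is done.

Besides the shell and the picture viewer there is one more tool, called after "Emit:" by a JSON object that holds its "method" and its "body". arm_command: Moves the arm, as the interface text tells. Its arguments: {"type":"object","properties":{"commands":{"type":"array"},"grip_force":{"type":"number"}},"required":["commands"]}

```bash
mkdir -p pics; cat > h.py <<'E'
import numpy as np, cv2
from bench import r, get_image, camera_model
def ray(m,u,v):
    K=np.array(m["mtx"]);R=np.array(m["orientation"]);o=np.array(m["origin"])
    d=np.linalg.inv(K)@[u,v,1]; d=R@np.array([d[0],-d[1],-d[2]]); return o,d
def at(m,u,v,z):
    o,d=ray(m,u,v); return o+d*(z-o[2])/d[2]
def px(m,p):
    K=np.array(m["mtx"]);R=np.array(m["orientation"]);c=R.T@(np.array(p)-np.array(m["origin"]))
    q=K@[c[0],-c[1],-c[2]]; return q[:2]/q[2]
E
python3 - <<'E'
from h import *
for n in ("top","side"):
    m=camera_model(n); cv2.imwrite(f"pics/{n}0.png",get_image(n)); print(n,m)
s=r.get_state(); print(s["eef_pos"],s["eef_rot"],s["time"])
E
```

```text
top {'mtx': array([[439.73620218,   0.        , 319.83795836],
       [  0.        , 439.73620218, 198.15636682],
       [  0.        ,   0.        ,   1.        ]]), 'origin': array([ 0.44227622, -0.03770712,  1.63733931]), 'orientation': array([[-0.00264383,  0.99642008, -0.08449872],
       [-0.99989807, -0.00144855,  0.01420379],
       [ 0.01403054,  0.08452766,  0.99632235]])}
side {'mtx': array([[430.12405851,   0.        , 321.22161746],
       [  0.        , 430.12405851, 200.30750432],
       [  0.        ,   0.        ,   1.        ]]), 'origin': array([0.3228407 , 0.90477911, 0.84681558]), 'orientation': array([[-0.96681584,  0.15208727, -0.205272  ],
       [-0.25545866, -0.58441949,  0.77019136],
       [-0.00282866,  0.79707172,  0.60387803]])}
[0.12711043 0.50905739 0.24969958] [[-9.70176023e-01  2.42400947e-01 -5.16080967e-04]
 [ 2.42401412e-01  9.70175260e-01 -1.23295411e-03]
 [ 2.01819742e-04 -1.32128127e-03 -9.99999107e-01]] 0.1
```

View pics/top0.png

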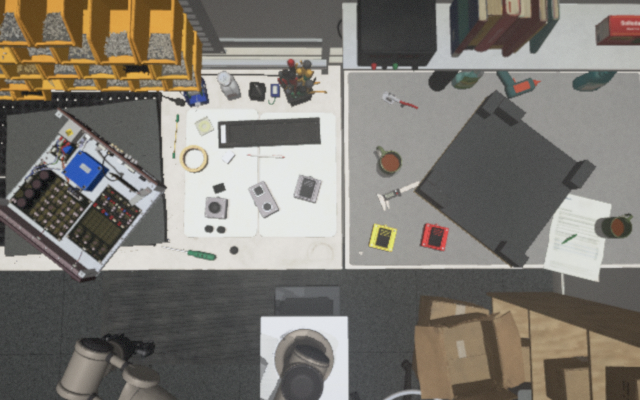

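View pics/side0.png

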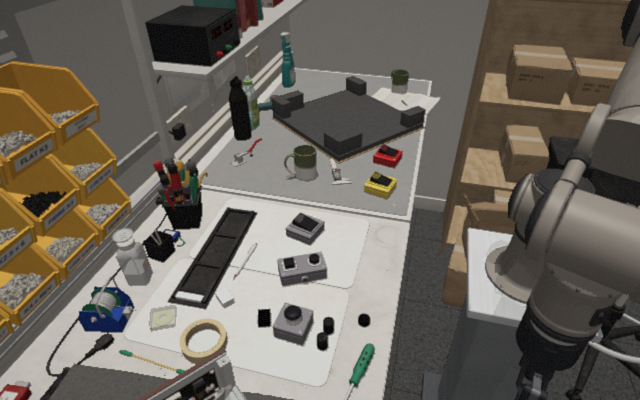

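Top: palm box at about (216,207), key box (263,198), rocker box (307,187). Side view shows them at (293,320), (302,268) and (305,227). I'll enlarge both.

```bash
python3 - <<'E'
from h import *
t=cv2.imread("pics/top0.png")[165:245,195:335]; s=cv2.imread("pics/side0.png")[200:350,250:350]
t=cv2.resize(t,None,fx=5,fy=5,interpolation=cv2.INTER_CUBIC); s=cv2.resize(s,None,fx=4,fy=4,interpolation=cv2.INTER_CUBIC)
cv2.imwrite("pics/tc.png",t); cv2.imwrite("pics/sc.png",s)
E
```

```text
(no output)
```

View pics/tc.png

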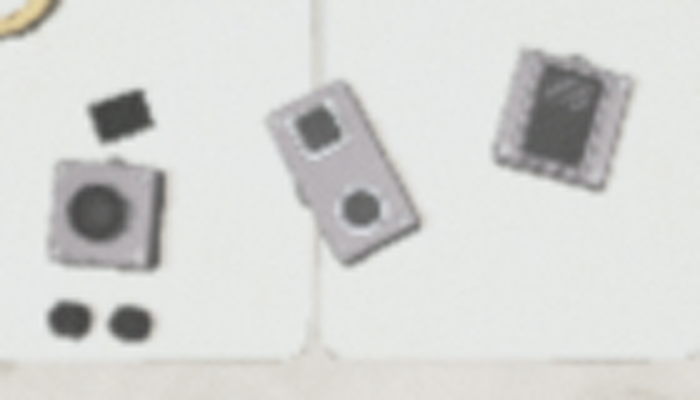

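View pics/sc.png

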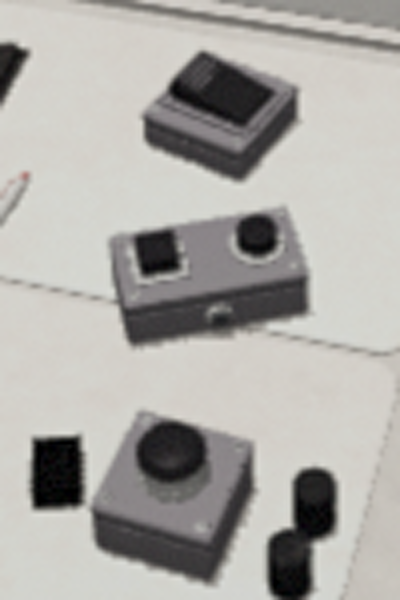

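Top crop: square key (319,128), round key (361,208), mushroom (98,212), and paddle corners (543,63), (603,73), (582,166), (525,155) with ribs at the upper (far) end. Side crop: round key top (257,231), square (155,247), mushroom (172,445).

```bash
python3 - <<'E'
from h import *
T=camera_model("top");S=camera_model("side")
tp=lambda x,y,z:at(T,195+(x+.5)/5-.5,165+(y+.5)/5-.5,z)
sp=lambda x,y,z:at(S,250+(x+.5)/4-.5,200+(y+.5)/4-.5,z)
np.set_printoptions(precision=4,suppress=True)
rt,st,mt=tp(361,208,.056),tp(319,128,.056),tp(98,212,.066)
print("round",rt,sp(257,230,.056)); print("sq",st,sp(155,246,.056),np.linalg.norm((rt-st)))
print("mush",mt,sp(172,445,.067))
a=[tp(543,63,.052),tp(603,73,.052),tp(582,166,.036),tp(525,155,.036)]
f=(a[0]+a[1])/2;b=(a[2]+a[3])/2;c=(f+b)/2;d=(f-b)[:2];L=np.hypot(*d);d/=L
box=np.mean([tp(522,48,.036),tp(635,78,.036),tp(604,190,.036),tp(493,158,.036)],0)
print("padd",f,b,c,L,np.degrees(np.arctan2(d[1],d[0])),box, "ribs",c[:2]+.024*d)
print("caps",tp(70,320,.035),tp(131,323,.035),"sink",tp(121,116,.022))
for n,p in(("ribs side px",[*(c[:2]+.024*d),.051]),):
  q=px(S,p);print(n,(q-[250,200]+.5)*4-.5)
E
```

```text
round [0.5476 0.1307 0.056 ] [0.5478 0.1368 0.056 ]
sq [0.6055 0.1614 0.056 ] [0.6072 0.1673 0.056 ] 0.06552823370746583
mush [0.5444 0.317  0.066 ] [0.5451 0.3233 0.067 ]
padd [ 0.6495 -0.0219  0.052 ] [ 0.5835 -0.0074  0.036 ] [ 0.6165 -0.0146  0.044 ] 0.06757054104956343 -12.347966200981803 [ 0.6145 -0.0147  0.036 ] ribs [ 0.64   -0.0198]
caps [0.4681 0.3428 0.035 ] [0.4658 0.2987 0.035 ] sink [0.6181 0.3113 0.022 ]
ribs side px [193.1583  65.3337]
```

Emit:
{"method": "arm_command", "body": {"commands": [-1,-31,-19,0,0,-1,-31,-19,0,0,-1,-31,-19,0,0,-1,-31,-19,0,0,-1,-31,-19,0,0,-1,-31,-19,0,0,-1,-31,-19,0,0,-1,-31,-19,0,0], "grip_force": 40}}

```text
time: 0.9
eef_pos: [0.3317, 0.3005, 0.2501]
eef_rot: [[-0.97, 0.242, -0.0], [0.242, 0.97, -0.0], [0.0, -0.0, -1.0]]
wrist_force: [0.2, 1.2, 0.9]
gripper_width: 0.0001
grip_force: 0.0
```

Emit:
{"method": "arm_command", "body": {"commands": [-1,-31,-19,0,0,-1,-31,-19,0,0,-1,-31,-19,0,0,-1,-31,-19,0,0,-1,-31,-19,0,0,-1,-31,-19,0,0,-1,0,0,0,0,-1,0,0,0,0]}}

```text
time: 1.7
eef_pos: [0.4837, 0.1457, 0.2497]
eef_rot: [[-0.97, 0.244, -0.002], [0.244, 0.97, 0.0], [0.002, -0.0, -1.0]]
wrist_force: [-0.3, 0.2, 1.1]
gripper_width: -0.0
grip_force: 0.0
```

```bash
cat > look.py <<'E'
from h import *
import sys
np.set_printoptions(precision=4,suppress=True)
m=camera_model("wrist");cv2.imwrite(sys.argv[1],get_image("wrist"));s=r.get_state()
print(s["time"],s["eef_pos"],s["eef_rot"],s["wrist_force"],s["gripper_width"])
import pickle;pickle.dump(m,open("wm.pkl","wb"))
for n,p in dict(ribs=[.640,-.018,.051],round=[.548,.134,.056],sq=[.606,.164,.056],mush=[.545,.320,.069]).items():
    d=np.array(p)-s["eef_pos"]; print(n,"px",px(m,p),"tool mm",1e3*np.array(s["eef_rot"]).T@d)
E
python3 look.py pics/w1.png
```

```text
1.75 [0.4832 0.1463 0.2498] [[-0.9701  0.2428 -0.0014]
 [ 0.2428  0.9701  0.0003]
 [ 0.0015 -0.0001 -1.    ]] [-0.1426  0.282  -0.2317] -0.0003589028348083382
ribs px [226.2153 321.9402] tool mm [-192.2857 -121.3034  198.5797]
round px [321.3918 235.1605] tool mm [-66.1235   3.8077 193.7532]
sq px [356.5181 272.0074] tool mm [-115.103    46.9933  193.6783]
mush px [486.9776 199.1075] tool mm [-18.0301 183.5115 180.8084]
```

View pics/w1.png

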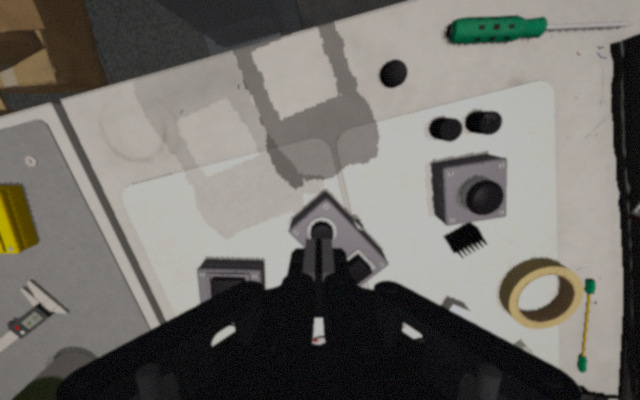

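Wrist view: round key (320,231) and mushroom (485,195) are within 4 px of my predictions, so the positions hold. Next is the ribbed half.

Emit:
{"method": "arm_command", "body": {"commands": [-1,-28,-17,0,0,-1,-28,-17,0,0,-1,-28,-17,0,0,-1,-28,-17,0,0,-1,-28,-17,0,0,-1,-28,-17,0,0,-1,-24,-19,0,0,-1,0,0,0,0]}}

```text
time: 2.55
eef_pos: [0.6418, -0.0193, 0.2494]
eef_rot: [[-0.97, 0.244, -0.0], [0.244, 0.97, -0.001], [0.0, -0.001, -1.0]]
wrist_force: [-0.8, -0.1, -0.6]
gripper_width: -0.0
grip_force: 0.0
```

```bash
python3 look.py pics/w2.png
```

```text
2.6 [ 0.6408 -0.0177  0.2496] [[-0.9701  0.2429 -0.0012]
 [ 0.2429  0.9701  0.0005]
 [ 0.0013  0.0002 -1.    ]] [-0.6844  0.9663 -0.0357] -6.2209170278030805e-06
ribs px [318.4742 178.1002] tool mm [  0.4108  -0.5416 198.5519]
round px [445.6513  53.7256] tool mm [126.5805 124.5622 193.73  ]
sq px [481.4676 106.0096] tool mm [ 77.6038 167.7511 193.6758]
mush px [659.7866  -8.4175] tool mm [174.6834 304.2659 180.8195]
```

View pics/w2.png

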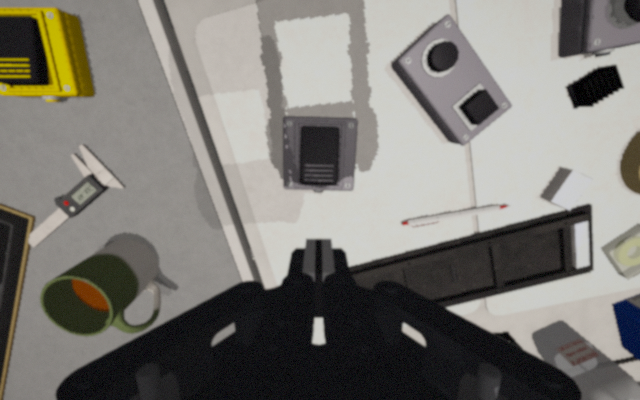

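Ribs show at about (320,175), predicted (318,178), so the tool is aligned. Pressing down.

Emit:
{"method": "arm_command", "body": {"commands": [-1,0,0,40,0,-1,0,0,40,0,-1,0,0,40,0,-1,0,0,30,0,-1,0,0,15,0,-1,0,0,10,0,-1,0,0,6,0,-1,0,0,6,0]}}

```text
time: 3.4
eef_pos: [0.6416, -0.0168, 0.0645]
eef_rot: [[-0.97, 0.242, 0.003], [0.242, 0.97, 0.0], [-0.003, 0.001, -1.0]]
wrist_force: [2.3, 1.9, 6.2]
gripper_width: 0.0003
grip_force: 3.2
```

Emit:
{"method": "arm_command", "body": {"commands": [-1,0,0,3,0,-1,0,0,0,0,-1,0,0,0,0]}}

```text
time: 3.7
eef_pos: [0.6419, -0.0178, 0.0615]
eef_rot: [[-0.97, 0.242, 0.003], [0.242, 0.97, -0.0], [-0.003, 0.001, -1.0]]
wrist_force: [3.1, 0.7, 5.4]
gripper_width: 0.0002
grip_force: 2.8
```

Emit:
{"method": "arm_command", "body": {"commands": [-1,0,0,2,0,-1,0,0,2,0,-1,0,0,0,0]}}

```text
time: 4.0
eef_pos: [0.6421, -0.0178, 0.0608]
eef_rot: [[-0.97, 0.242, 0.005], [0.242, 0.97, -0.0], [-0.005, 0.001, -1.0]]
wrist_force: [-3.8, 3.9, 25.8]
gripper_width: 0.0
grip_force: 12.0
```

At the stop (26 N). Retracting, then over the round key.

Emit:
{"method": "arm_command", "body": {"commands": [-1,0,0,-35,0,-1,0,0,-35,0,-1,0,0,-30,0,-1,32,31,0,0,-1,32,31,0,0,-1,32,31,0,0,-1,32,31,0,0,-1,0,0,0,0]}}

```text
time: 4.8
eef_pos: [0.5426, 0.1369, 0.1559]
eef_rot: [[-0.971, 0.238, -0.005], [0.238, 0.971, 0.0], [0.005, -0.001, -1.0]]
wrist_force: [-0.4, -0.8, -1.0]
gripper_width: 0.0003
grip_force: 0.0
```

```bash
python3 look.py pics/w3.png
```

```text
4.85 [0.5445 0.135  0.1561] [[-0.9711  0.2388 -0.0027]
 [ 0.2388  0.9711 -0.0007]
 [ 0.0024 -0.0013 -1.    ]] [ 0.6262 -1.189  -0.1734] -9.600171838176163e-05
ribs px [183.5348 337.6077] tool mm [-129.4873 -125.6508  104.9091]
round px [315.6678 214.754 ] tool mm [ -3.8371  -0.0267 100.0497]
sq px [365.7967 268.9028] tool mm [-52.9941  42.9565  99.875 ]
mush px [565.0403 159.2645] tool mm [ 43.5278 179.8578  86.9305]
```

View pics/w3.png

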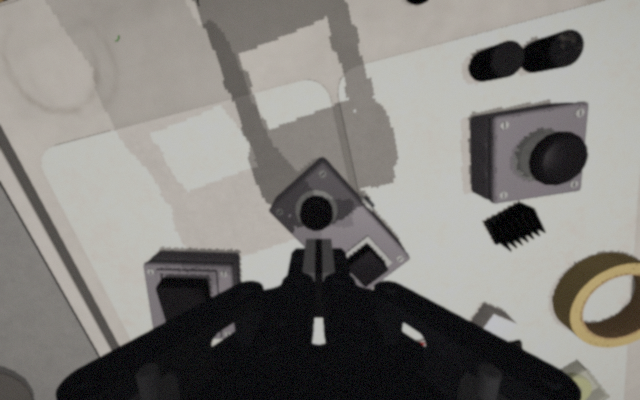

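Round key at (316,212), predicted (316,215); mushroom at (558,158). Pressing the key.

Emit:
{"method": "arm_command", "body": {"commands": [-1,-2,0,25,0,-1,0,0,25,0,-1,0,0,20,0,-1,0,0,10,0,-1,0,0,5,0,-1,0,0,3,0,-1,0,0,1,0,-1,0,0,0,0]}}

```text
time: 5.65
eef_pos: [0.5493, 0.1329, 0.0681]
eef_rot: [[-0.97, 0.243, 0.002], [0.243, 0.97, 0.0], [-0.002, 0.001, -1.0]]
wrist_force: [-0.3, -0.1, 0.9]
gripper_width: -0.0002
grip_force: 0.0
```

Emit:
{"method": "arm_command", "body": {"commands": [-1,0,0,1,0,-1,0,0,0,0]}}

```text
time: 5.85
eef_pos: [0.5493, 0.133, 0.068]
eef_rot: [[-0.97, 0.242, 0.002], [0.242, 0.97, 0.0], [-0.002, 0.001, -1.0]]
wrist_force: [-2.5, -2.3, 9.6]
gripper_width: -0.0
grip_force: 4.7
```

Emit:
{"method": "arm_command", "body": {"commands": [-1,0,0,1,0,-1,0,0,0,0,-1,0,0,0,0]}}

```text
time: 6.15
eef_pos: [0.5493, 0.133, 0.0679]
eef_rot: [[-0.97, 0.242, 0.003], [0.242, 0.97, 0.0], [-0.003, 0.001, -1.0]]
wrist_force: [-5.6, -2.1, 16.4]
gripper_width: -0.0
grip_force: 8.3
```

Emit:
{"method": "arm_command", "body": {"commands": [-1,0,0,-35,0,-1,0,0,-35,0,-1,0,0,-30,0,-1,12,45,0,0,-1,12,45,0,0,-1,12,44,0,0,-1,13,44,0,0,-1,0,0,0,0]}}

```text
time: 6.95
eef_pos: [0.5432, 0.3234, 0.1656]
eef_rot: [[-0.972, 0.237, 0.002], [0.237, 0.972, 0.003], [-0.001, 0.003, -1.0]]
wrist_force: [-0.6, 0.3, 0.3]
gripper_width: 0.0001
grip_force: 0.0
```

```bash
sed -i 's/.545,.320,.069/.545,.318,.069/' look.py; python3 look.py pics/w4.png
```

```text
7.0 [0.5435 0.3206 0.1654] [[-0.9713  0.238   0.001 ]
 [ 0.238   0.9713  0.001 ]
 [-0.0007  0.0012 -1.    ]] [1.0057 0.2837 0.3147] 0.0001399739780567327
ribs px [ 15.3635 365.1672] tool mm [-174.237  -306.0616  114.1699]
round px [110.0345 257.1026] tool mm [ -48.7039 -180.3235  109.2315]
sq px [167.0643 304.5545] tool mm [ -97.8959 -137.38    109.3174]
mush px [311.067  212.1323] tool mm [-2.0014 -2.3108 96.411 ]
```

View pics/w4.png

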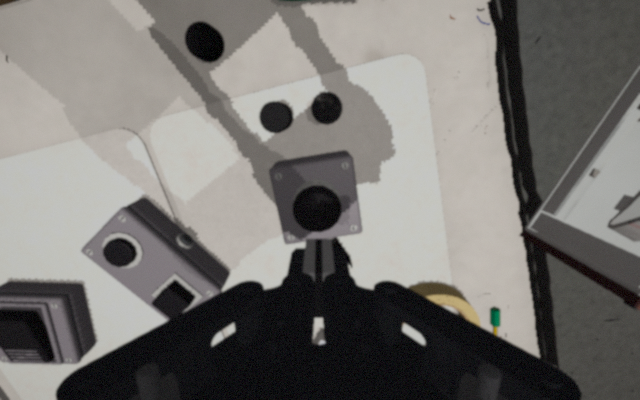

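Mushroom at (317,208), right under the tool (within 3 mm); the round key at (119,250) looks sunk. Pressing the mushroom and holding.

Emit:
{"method": "arm_command", "body": {"commands": [-1,0,0,25,0,-1,0,0,25,0,-1,0,0,15,0,-1,0,0,10,0,-1,0,0,5,0,-1,0,0,4,0,-1,0,0,2,0,-1,0,0,0,0]}}

```text
time: 7.8
eef_pos: [0.5447, 0.3173, 0.0803]
eef_rot: [[-0.97, 0.243, 0.001], [0.243, 0.97, 0.0], [-0.001, 0.0, -1.0]]
wrist_force: [-1.9, -2.6, 4.5]
gripper_width: -0.0001
grip_force: 2.6
```

Emit:
{"method": "arm_command", "body": {"commands": [-1,0,0,1,0,-1,0,0,0,0,-1,0,0,0,0,-1,0,0,0,0]}}

```text
time: 8.2
eef_pos: [0.5448, 0.3174, 0.08]
eef_rot: [[-0.97, 0.242, 0.002], [0.242, 0.97, 0.0], [-0.002, 0.001, -1.0]]
wrist_force: [-2.5, -2.3, 7.7]
gripper_width: 0.0001
grip_force: 3.9
```

Emit:
{"method": "arm_command", "body": {"commands": [-1,0,0,1,0,-1,0,0,0,0,-1,0,0,0,0,-1,0,0,0,0]}}

```text
time: 8.6
eef_pos: [0.5448, 0.3174, 0.0799]
eef_rot: [[-0.97, 0.242, 0.003], [0.242, 0.97, 0.0], [-0.002, 0.001, -1.0]]
wrist_force: [-4.4, -4.5, 13.8]
gripper_width: -0.0
grip_force: 6.7
```

```bash
python3 - <<'E'
from h import *
s=get_image("side")[200:350,250:350];cv2.imwrite("pics/s2.png",cv2.resize(s,None,fx=4,fy=4,interpolation=cv2.INTER_CUBIC))
E
```

```text
(no output)
```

View pics/s2.png

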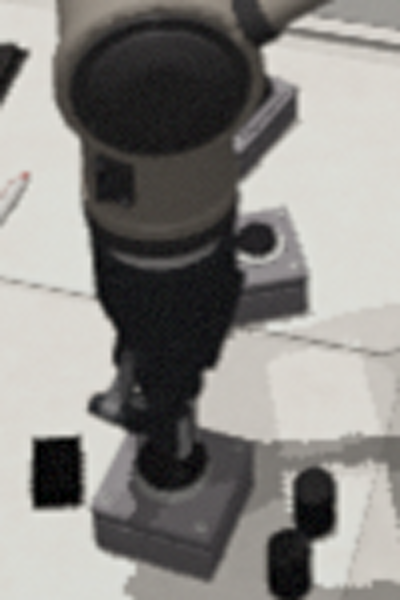

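The side crop shows the mushroom held down at (170,470), the round key sunk at (258,237), and the heat sink and capacitors unmoved. The rocker is hidden behind the arm, but it reached its stop at 26 N at the expected height. Handing in.

```bash
python3 -c "
from bench import r
print(r.hand_in())"
```

```text
the job is handed in; nothing more can be done
None
```

I pressed the rocker, then the round key, then the mushroom button, each until the force showed it at its stop, and handed in with the fingers holding the mushroom down at about 14 N; the hand-in returned no verdict, and the arm hid the rocker in the last picture.

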